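Seat the drill guide plate on the faceplate drilling jig

ROBOT

A 6-joint arm with a two-finger parallel gripper is mounted at the origin on the work surface. World frame = base frame: x ahead of the robot, y to its left, z up, the work surface at z = 0. Lengths are in m, angles in rad, forces in N, time in s.
With the tool pointing down it reaches from about 0.325 to 0.9 m from the base axis. Payload 6.1 kg.
Tool frame: the origin (TCP) lies midway between the tips of the shut fingers; the grasp point (between the pads) lies 19 mm behind it; z points along the fingers, y is the direction in which the jaws open and shut (so a half turn about z gives the same grasp; the last joint's range is limited). The gripper opens to 85 mm and grips with 20 to 120 N. Pads are 22 mm wide; open, the fingers measure 114 mm over their backs; the gripper's body (76 mm by 85 mm) begins 54 mm behind the grasp point. The pads swing forward as they close: fully open they stand 13 mm farther back than shut.
Start: joints at [1.125, 0.22, 1.526, -0, 1.395, -0.126], TCP at [0.196, 0.593, 0.206] pointing down, gripper open.
Joint ranges: [-2.98, 2.98], [-0.91, 2.08], [0.09, 2.57], [-1.24, 4.39], [0.2, 2.65], [-2.68, 2.68]. Speed limits (rad/s): [2.57, 2.57, 3.01, 3.14, 3.14, 3.14].

INTERFACE

Orientations are given as a unit quaternion [w, x, y, z].
In Python, from workcell import manip gives the robot as it stands.
- The arm moves only by the shell command python3 -m creep 'ROWS' [FORCE]. ROWS is JSON, a list of rows, each an object of numbers: "gripper": the opening, from -1 (shut) to 1 (fully open); "x", "y", "z": the shift along the tool's x, y, z in mm; "ax", "ay", "az": the turn, a rotation vector about the tool's x, y, z in rad. In form: [{"gripper": .., "x": .., "y": .., "z": .., "ax": .., "ay": .., "az": ..}, ...]. A call has 1 to 5 rows; each row is the pose to reach, as a shift and turn from the pose measured when the call began, along the tool's axes at that moment; what a row does not reach only later rows make up. A row lasts 1/10 s, in which the tool goes at most 50 mm and 8.59 degrees, less where a joint would pass 70% of its speed; a pose out of reach is approached as far as the arm can. A call with a gripper value outside its range is refused whole. The fingers move at their own pace and stop on an object; FORCE is the grip in N (left out, the last holds). Time passes only in rows, so rows that repeat a pose let the fingers close. It gives the time, the measured TCP pose, the force and the opening at its end, in the units of the state.
- manip.sense(): the state, without advancing time (a new reading comes with each control period).
- manip.camera(name): name is "side" or "top" or "wrist"; returns a dict with "frame" (400x640x3 uint8, blue, green, red), "fx", "fy", "cx", "cy" (pixels), "R" (3x3) and "t" (3): a world point X has camera coordinates R X + t. Camera axes: x right, y down, z forward; pixel columns grow to the right and rows downward; lengths in m; the calibration is good to about 2 mm. A picture is of the moment at which its call begins. There is no depth.
- manip.hand_in(): hands the job in, once; it reports no verdict.
The state is a dict: "clock": time; "joint_pos": joint angles; "joint_velocities": joint speeds; "effort": joint torques, N m; "position": TCP position; "tcp_rot": TCP orientation; "force": force on the tool from outside, world axes, zero at the start; "moment": the same for the moment, N m; "width": opening from 0.0 (shut) to 1.0 (fully open).
Only numpy, scipy, OpenCV 4.12 (cv2) and the standard library are available. Lean on these libraries where they do the work, as an engineer would, in place of code of your own. Each camera call takes 0.05 s, during which the arm holds its last target. There are 200 camera calls.

TASK

The aluminium drill guide plate has been laid askew on the wooden drilling jig, propped up on its two locating pins. Nudge it sideways with your fingertips until its round hole and its slot drop over the two pins and it lies fully down and flat on the jig. Only push and press it: do not lift it, tip it up or push it off the jig, and leave the faceplate, the jar, the mallet and the wood blank where they are.

Things in the scene. Friction and masses are not known exactly. Their poses are not given: they have to be found in the camera images.
- jig: Drilling jig, bolted to the bench: a plywood bed 220 mm (its x) by 270 mm (its y), 36 mm high, a round bowl blank let in flush in its flat top. Origin: centre of its underside, on the bench; z up; its -x side faces the robot. The seated plate has its axes along the jig's and its origin 36 mm straight above the jig's; the pin noses then stand 3 mm above the plate's upper face.
- pin_left (a point): Left locating pin, steel, at the jig's (x -50, y +70) mm; this point is on the pin's axis at the level of the bed's top. The pin is 12 mm in diameter for the first 5 mm above the bed, then tapers to a flat 5 mm tip 11 mm above the bed.
- pin_right (a point): Right locating pin, the same, at the jig's (x -50, y -70) mm.
- plate: Drill guide plate, loose, bare aluminium, 140 mm (its x) by 190 mm (its y) by 8 mm thick, 0.5 to 0.75 kg, four dark drill bushes flush in it. Origin: centre of its underside. At the start it is turned askew and lies short of its place, towards the robot: its -x edge is propped up by the pins (tilt about 0.12 rad), its +x edge lies on the bed. It slides with a few newtons.
- hole_round (a point): Centre of the plate's round hole, 14 mm in diameter, right through, at the plate's (x -50, y +70) mm, on its underside. Goes over pin_left.
- hole_slot (a point): Centre of the plate's slot, right through, 14 mm along the plate's x by 20 mm along its y, at the plate's (x -50, y -70) mm, on its underside. Goes over pin_right.
- faceplate: Bystander: dark steel lathe faceplate, a disc 80 mm across with a hub, 32 mm high, standing on the bench beside the jig. Origin: centre of its underside.
- jar: Bystander: amber glass screw jar with a steel cap, 62 mm across, 75 mm high, standing on the bench. Origin: centre of its underside.
- mallet: Bystander: dark wooden carver's mallet standing on its head, 78 mm across, 152 mm high. Origin: centre of its underside.
- spindle_blank: Bystander: pale square wood blank 160 by 45 by 45 mm lying on the bench, long side along its x. Origin: centre of its underside.
Mind the look-alikes: they are no part of the job. There is more than one size of the plate; the one meant has the size given above.

How it is judged:
At the end, for the whole second after the job is handed in: The round hole is over the left pin (within 3 mm) and the slot over the right pin (within 6 mm), the plate lies down on the bed (its underside's centre less than 1.5 mm above it, tilt under 0.02 rad) and is at rest; the four bystanders are within 20 mm of where they stood (horizontal distance between hole_round and pin_left below 0.003 m and horizontal distance between hole_slot and pin_right below 0.006 m and z of plate in the frame of jig below 0.0375 m and angle between plate's own z axis and vertical below 0.02 rad and linear speed of plate below 0.01 m/s and distance of each of faceplate, jar, mallet, spindle_blank from where it was at the start of the episode below 0.02 m); the robot touches nothing.
It fails at once if the plate is lifted: its underside's centre more than 18 mm above the bed (z of plate in the frame of jig above 0.054 m).
It fails at once if the plate is tipped up by more than 0.3 rad (angle between plate's own z axis and vertical above 0.3 rad).
It fails at once if the plate is pushed off the jig (its centre more than 110 mm from its place) (horizontal distance between plate and jig above 0.11 m).
It fails at once if a bystander is moved by more than 20 mm (distance of any of faceplate, jar, mallet, spindle_blank from where it was at the start of the episode above 0.02 m).
It also fails if it takes over 54 s, if anything falls off the work surface, if the arm or the gripper's body presses on something with over 40 N, if the wrist force passes 120 N, or if a joint passes its speed limit or range.

## Working session

There is one attempt and no reset: what is moved stays moved. The work goes in short steps, Python scripts to look and compute and a shell command to move; the robot and the scene stay as the last step left them, time stands still between calls to the robot, and variables do not carry over. Pictures are saved under pics/ and viewed, about 8 in all and at most 12, crops included, and the job is handed in when it is done.

```bash
ls; mkdir -p pics; python3 - <<'E'
from workcell import manip
import cv2,numpy as np
for n in("top","side"):
    c=manip.camera(n);cv2.imwrite(f"pics/{n}0.png",c["frame"]);print(n,c["fx"],c["fy"],c["cx"],c["cy"],np.round(c["R"],4).tolist(),np.round(c["t"],4).tolist())
s=manip.sense();print(s)
E
```

```text
pics
top 363.62345750012526 363.62345750012526 306.0043897013622 203.89744121782167 [[-0.0261, -0.9992, -0.0299], [-0.9969, 0.0282, -0.0734], [0.0742, 0.0279, -0.9969]] [0.0822, 0.5573, 0.8218]
side 372.93390577953454 372.93390577953454 315.9363576811892 201.92272212705217 [[0.7958, -0.6052, -0.0199], [-0.3764, -0.4687, -0.7991], [0.4743, 0.6435, -0.6008]] [-0.4191, 0.2892, 0.7363]
{'clock': 0.1, 'joint_pos': array([ 1.12489078e+00,  2.21154520e-01,  1.52750670e+00,  3.99487009e-06,
        1.39469183e+00, -1.26092697e-01]), 'joint_velocities': array([ 3.90773870e-06, -7.88146709e-04, -1.99014459e-03, -1.64541962e-03,
        1.80898548e-03,  6.64123572e-04]), 'effort': array([-6.96560219e-04, -4.98251331e+01, -3.90545940e+01, -2.53017815e-04,
        5.86770111e-03, -2.56584462e-05]), 'position': array([0.19623441, 0.59277278, 0.20489889]), 'tcp_rot': array([-2.50203276e-04,  1.59226114e-01,  9.87241748e-01, -8.43885991e-04]), 'force': array([-0.01081466,  0.97364366, -0.61804571]), 'moment': array([ 0.01827169,  0.0074261 , -0.02850211]), 'width': 1.0006108144283594}
```

View pics/top0.png

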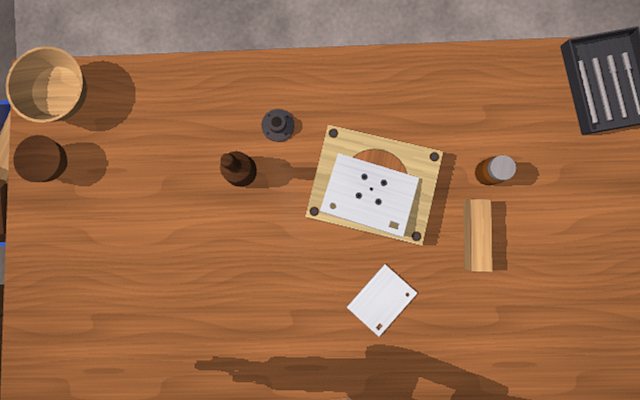

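View pics/side0.png

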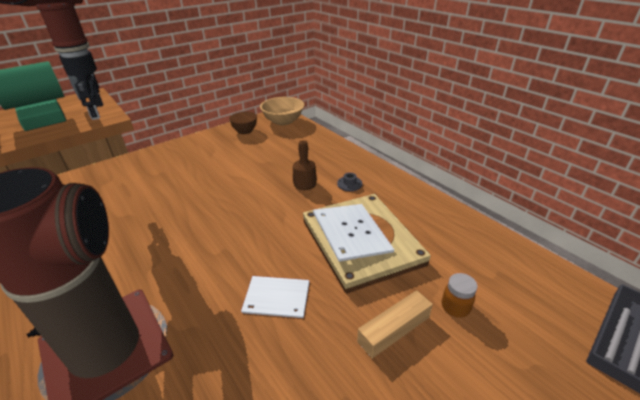

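The top view shows the jig with bolt heads near (334,132), (434,156), (416,236) and (314,211). The plate has its round hole near (333,206) and its slot near (394,225). The small plate at (382,300) is the look-alike. The side view agrees.

```bash
cat > h.py <<'E'
from workcell import manip
import cv2,numpy as np
def ray(c,u,v,z):
    R=np.array(c["R"]);t=np.array(c["t"]);C=-R.T@t
    d=R.T@np.array([(u-c["cx"])/c["fx"],(v-c["cy"])/c["fy"],1]);return C+d*(z-C[2])/d[2]
def proj(c,X):
    p=np.array(c["R"])@X+np.array(c["t"]);return np.array([c["cx"]+c["fx"]*p[0]/p[2],c["cy"]+c["fy"]*p[1]/p[2]])
E
python3 - <<'E'
from h import *
c=manip.camera("top");f=c["frame"]
x0,y0,x1,y1=295,115,455,255
crop=f[y0:y1,x0:x1];big=cv2.resize(crop,None,fx=5,fy=5,interpolation=cv2.INTER_CUBIC)
cv2.imwrite("pics/topc.png",big)
g=cv2.cvtColor(big,cv2.COLOR_BGR2GRAY);m=(g<105).astype(np.uint8)
n,l,st,ce=cv2.connectedComponentsWithStats(m)
for i in range(1,n):
    if 60<st[i,4]<5000:
        u,v=ce[i]; u=(u+.5)/5-.5+x0;v=(v+.5)/5-.5+y0
        print(np.round([u,v],1),st[i,2:5],"z36",np.round(ray(c,u,v,.036)[:2],4),"z52",np.round(ray(c,u,v,.052)[:2],4))
hsv=cv2.cvtColor(big,cv2.COLOR_BGR2HSV);m=((hsv[...,1]<45)&(g>150)).astype(np.uint8)
cs,_=cv2.findContours(m,0,2);k=max(cs,key=cv2.contourArea);b=cv2.boxPoints(cv2.minAreaRect(k))
for u,v in b:
    u=(u+.5)/5-.5+x0;v=(v+.5)/5-.5+y0;print("plate corner",np.round([u,v],1),np.round(ray(c,u,v,.044)[:2],4),np.round(ray(c,u,v,.06)[:2],4))
E
```

```text
[297.8 125.6] [  38   92 2589] z36 [0.7409 0.081 ] z52 [0.7362 0.0803]
[427.  124.6] [ 68  18 529] z36 [ 0.7329 -0.2158] z52 [ 0.7283 -0.2108]
[440.1 125.9] [ 57  14 399] z36 [ 0.7288 -0.2452] z52 [ 0.7243 -0.2396]
[450.2 125.9] [ 45   9 274] z36 [ 0.728  -0.2681] z52 [ 0.7235 -0.2621]
[333.  132.8] [  45   45 1544] z36 [7.212e-01 1.000e-04] z52 [0.7168 0.0009]
[351.7 128.7] [18  5 70] z36 [ 0.7291 -0.0434] z52 [ 0.7246 -0.0417]
[356.1 129.7] [17  5 62] z36 [ 0.7266 -0.0533] z52 [ 0.7222 -0.0515]
[370.1 149.9] [17  7 71] z36 [ 0.6783 -0.0836] z52 [ 0.6748 -0.0812]
[381.3 150.4] [ 34  13 210] z36 [ 0.6764 -0.109 ] z52 [ 0.6729 -0.1061]
[386.6 151.9] [12  8 67] z36 [ 0.6723 -0.121 ] z52 [ 0.6689 -0.1178]
[433.9 156.3] [  46   46 1581] z36 [ 0.6587 -0.2276] z52 [ 0.6556 -0.2223]
[392.4 154.7] [16 11 69] z36 [ 0.6654 -0.1339] z52 [ 0.6621 -0.1305]
[400.  161.8] [ 25  30 156] z36 [ 0.6485 -0.1504] z52 [ 0.6455 -0.1466]
[377.9 163.4] [ 47  15 232] z36 [ 0.6464 -0.1001] z52 [ 0.6435 -0.0973]
[404.6 169.8] [ 12  28 105] z36 [ 0.6297 -0.16  ] z52 [ 0.6271 -0.1561]
[364.  176.4] [ 27  28 586] 
[... 169 characters left out ...]
 [ 0.5873 -0.0795]
[358.3 195.1] [ 28  28 609] z36 [ 0.5749 -0.0529] z52 [ 0.5734 -0.051 ]
[377.9 201.3] [ 28  29 621] z36 [ 0.5596 -0.0967] z52 [ 0.5584 -0.094 ]
[313.8 210.8] [  46   46 1593] z36 [0.5419 0.0492] z52 [0.5411 0.0491]
[415.8 235.7] [  50   48 1827] z36 [ 0.4797 -0.178 ] z52 [ 0.4801 -0.1737]
[366.8 232.6] [ 28  10 125] z36 [ 0.4896 -0.0688] z52 [ 0.4897 -0.0666]
[399.3 240.6] [ 39  10 167] z36 [ 0.4698 -0.1407] z52 [ 0.4703 -0.1372]
plate corner [318.8 211.6] [0.5395 0.0381] [0.5387 0.0382]
plate corner [337.  152.1] [ 0.6739 -0.0071] [ 0.6705 -0.0062]
plate corner [420.8 177.7] [ 0.6094 -0.1933] [ 0.6072 -0.1887]
plate corner [402.6 237.2] [ 0.4773 -0.1466] [ 0.4777 -0.1429]
```

View pics/topc.png

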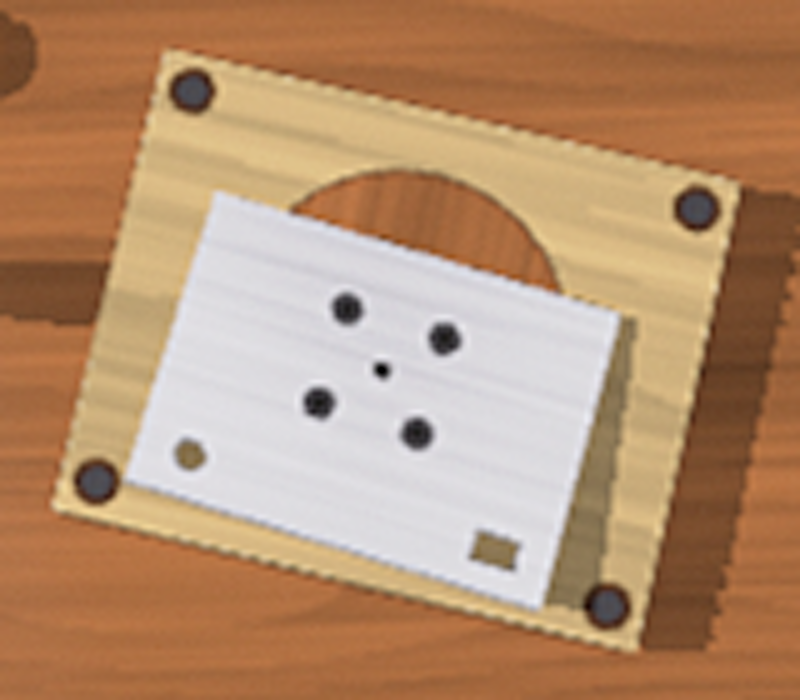

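```bash
cat >> h.py <<'E'
from scipy.spatial.transform import Rotation as Ro
JC=np.array([.6004,-.0891]);JY=-.268
def j2w(x,y): c,s=np.cos(JY),np.sin(JY); return JC+np.array([c*x-s*y,s*x+c*y])/1000
def go(x,y,z,yaw):
    "jig mm x,y; TCP z m; yaw = jig-frame direction of tool y -> row values"
    s=manip.sense();q=s["tcp_rot"];R=Ro.from_quat([q[1],q[2],q[3],q[0]])
    a=yaw+JY; ty=[np.cos(a),np.sin(a),0];tz=[0,0,-1];T=Ro.from_matrix(np.c_[np.cross(ty,tz),ty,tz])
    p=np.r_[j2w(x,y),z]-s["position"]
    print("shift",np.round(R.inv().apply(p)*1000,1),"turn",np.round((R.inv()*T).as_rotvec(),3))
def st():
    s=manip.sense();q=s["tcp_rot"];d=s["position"][:2]-JC;c,n=np.cos(JY),np.sin(JY);R=Ro.from_quat([q[1],q[2],q[3],q[0]]).as_matrix()
    print("t",round(s["clock"],2),"jig",np.round([(c*d[0]+n*d[1])*1e3,(-n*d[0]+c*d[1])*1e3,s["position"][2]*1e3],1),"yaw",round(np.arctan2(R[1,1],R[0,1])-JY,3),"F",np.round(s["force"],1),"q",np.round(s["joint_pos"],2),"w",round(s["width"],2))
E
python3 -c "
from h import *
st();go(-10,135,.2,0)"
```

```text
t 0.15 jig [-570.3  550.6  205. ] yaw 1.519 F [ 0.1 -0.5  0.9] q [ 1.12  0.22  1.53 -0.    1.39 -0.13] w 1.0
shift [-581.  -386.     5.5] turn [-1.000e-03  1.000e-03  1.519e+00]
```

```bash
r='{"gripper":1,"x":-200,"y":-135,"z":0,"ax":0,"ay":0,"az":0.7}'
python3 -m creep '[{"gripper":1,"x":-40,"y":-27,"z":0,"ax":0,"ay":0,"az":0.14},{"gripper":1,"x":-80,"y":-54,"z":0,"ax":0,"ay":0,"az":0.28},{"gripper":1,"x":-120,"y":-80,"z":0,"ax":0,"ay":0,"az":0.42},{"gripper":1,"x":-160,"y":-107,"z":0,"ax":0,"ay":0,"az":0.56},{"gripper":1,"x":-200,"y":-134,"z":0,"ax":0,"ay":0,"az":0.7}]'
python3 -c "
from h import *
st();go(-10,135,.2,0)"
```

```text
clock: 0.65
position: [0.3446, 0.4011, 0.205]
tcp_rot: [0.0, 0.49, 0.871, -0.001]
force: [0.2, -0.0, -0.6]
width: 1.005
t 0.65 jig [-376.4  405.   205. ] yaw 0.814 F [ 0.2 -0.  -0.6] q [ 0.71 -0.01  1.78 -0.    1.38  0.17] w 1.01
shift [-451.7   55.5    5.3] turn [-0.001  0.001  0.814]
```

```bash
python3 -m creep '[{"gripper":1,"x":-45,"y":6,"z":0,"ax":0,"ay":0,"az":0.14},{"gripper":1,"x":-90,"y":11,"z":0,"ax":0,"ay":0,"az":0.28},{"gripper":1,"x":-135,"y":17,"z":0,"ax":0,"ay":0,"az":0.42},{"gripper":1,"x":-180,"y":22,"z":0,"ax":0,"ay":0,"az":0.56},{"gripper":1,"x":-225,"y":28,"z":0,"ax":0,"ay":0,"az":0.7}]'
python3 -c "
from h import *
st();go(-10,135,.2,0)"
```

```text
clock: 1.15
position: [0.486, 0.2216, 0.205]
tcp_rot: [0.0, 0.761, 0.648, -0.001]
force: [-0.1, 0.5, 0.1]
width: 0.999
t 1.15 jig [-192.6  269.3  205. ] yaw 0.108 F [-0.1  0.5  0.1] q [ 0.28  0.    1.76 -0.    1.38  0.44] w 1.0
shift [-153.2  167.1    5.2] turn [-0.001  0.002  0.108]
```

```bash
python3 -m creep '[{"gripper":1,"x":-31,"y":33,"z":0,"ax":0,"ay":0,"az":0.03},{"gripper":1,"x":-62,"y":67,"z":0,"ax":0,"ay":0,"az":0.06},{"gripper":1,"x":-93,"y":100,"z":0,"ax":0,"ay":0,"az":0.09},{"gripper":1,"x":-124,"y":134,"z":0,"ax":0,"ay":0,"az":0.108},{"gripper":1,"x":-153,"y":167,"z":5,"ax":0,"ay":0,"az":0.108}]'
python3 -m creep '[{"gripper":1,"x":0,"y":0,"z":0,"ax":0,"ay":0,"az":0}]'
python3 - <<'E'
from h import *
st();go(-10,135,.027,0)
t=manip.camera("wrist");cv2.imwrite("pics/w1.png",t["frame"])
E
```

```text
clock: 1.65
position: [0.6278, 0.042, 0.2007]
tcp_rot: [0.001, 0.796, 0.606, -0.0]
force: [0.9, 0.6, 0.7]
width: 1.001
clock: 1.75
position: [0.6294, 0.0374, 0.1989]
tcp_rot: [0.001, 0.797, 0.604, -0.001]
force: [-1.0, 0.6, -0.2]
width: 0.998
t 1.75 jig [ -5.5 129.6 198.9] yaw -0.006 F [-1.   0.6 -0.2] q [-0.06  0.24  1.52 -0.    1.39  0.21] w 1.0
shift [  5.9  -4.5 171.9] turn [-0.     0.003 -0.006]
```

View pics/w1.png

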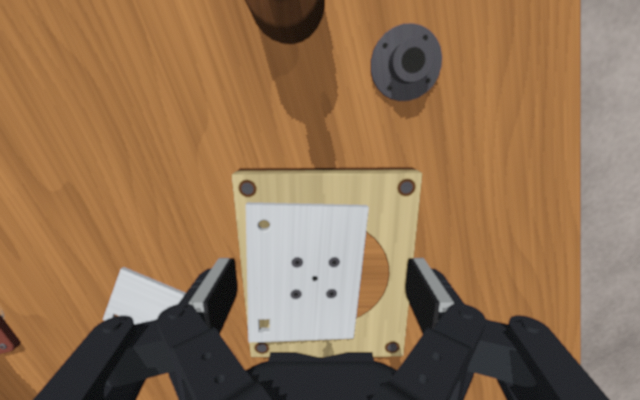

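The wrist view shows the plate between the fingers. The jig bolts are at (247,188), (406,187), (392,347) and (262,348), and the round hole is at (263,225). I'll check the jig estimate against these before going down.

```bash
python3 - <<'E'
from h import *
c=manip.camera("wrist")
P=np.array([ray(c,u,v,.036)[:2] for u,v in [(406,187),(392,347),(247,188),(262,348)]])
d=P[0]-P[1]+P[2]-P[3];print(P.round(4).tolist(),P.mean(0),-np.arctan2(d[0],d[1]))
for z,uv in [(.057,(263,225)),(.057,(264,324)),(.052,(314.5,278.5))]:print(ray(c,*uv,z))
st();go(-10,133,.06,0)
E
python3 -m creep '[{"gripper":1,"x":2,"y":-2,"z":40},{"gripper":1,"x":3,"y":-4,"z":80},{"gripper":1,"x":4,"y":-4,"z":115},{"gripper":1,"x":4,"y":-4,"z":135},{"gripper":1,"x":4,"y":-4,"z":135}]'
python3 -c "
from h import *
st();go(-10,133,.027,0)"
```

```text
[[0.7216, 0.0009], [0.6594, -0.2281], [0.5412, 0.05], [0.4796, -0.1798]] [ 0.60046086 -0.08926173] -0.2634899967368105
[0.55050842 0.00766893 0.057     ]
[ 0.50588944 -0.12452661  0.057     ]
[ 0.58699442 -0.07963097  0.052     ]
t 1.85 jig [ -8.2 132.7 199.5] yaw -0.003 F [-1.4 -0.4  0.1] q [-0.06  0.24  1.52 -0.    1.39  0.21] w 1.0
shift [  0.5  -1.6 139.5] turn [-0.001  0.002 -0.003]
t 1.85 jig [ -8.2 132.7 199.5] yaw -0.003 F [-1.4 -0.4  0.1] q [-0.06  0.24  1.52 -0.    1.39  0.21] w 1.0
shift [  0.6  -1.5 172.5] turn [-0.001  0.002 -0.003]validation failed for argument at $[0]...
```

```bash
python3 -m creep '[{"gripper":1,"x":0,"y":-1,"z":40,"ax":0,"ay":0,"az":0},{"gripper":1,"x":0,"y":-1,"z":80,"ax":0,"ay":0,"az":0},{"gripper":1,"x":0,"y":-1,"z":115,"ax":0,"ay":0,"az":0},{"gripper":1,"x":0,"y":-1,"z":140,"ax":0,"ay":0,"az":0},{"gripper":1,"x":0,"y":-1,"z":140,"ax":0,"ay":0,"az":0}]'
python3 -c "
from h import *
st();go(-10,133,.027,0)"
```

```text
clock: 2.35
position: [0.6217, 0.043, 0.055]
tcp_rot: [-0.003, 0.796, 0.606, -0.004]
force: [-0.5, 1.0, 0.4]
width: 0.996
t 2.35 jig [-14.4 133.   55. ] yaw -0.002 F [-0.5  1.   0.4] q [-0.06  0.37  1.64 -0.    1.14  0.21] w 1.0
shift [ 0.1  4.7 28. ] turn [-0.01   0.003 -0.002]
```

```bash
python3 -m creep '[{"gripper":1,"x":0,"y":2,"z":8,"ax":0,"ay":0,"az":0},{"gripper":1,"x":0,"y":4,"z":16,"ax":0,"ay":0,"az":0},{"gripper":1,"x":0,"y":4,"z":22,"ax":0,"ay":0,"az":0},{"gripper":1,"x":0,"y":4,"z":26,"ax":0,"ay":0,"az":0},{"gripper":1,"x":0,"y":4,"z":27,"ax":0,"ay":0,"az":0}]'
python3 -m creep '[{"gripper":1,"x":0,"y":0,"z":0,"ax":0,"ay":0,"az":0}]'
python3 - <<'E'
from h import *
st();go(-10,106,.027,0)
c=manip.camera("top");f=c["frame"][115:255,295:455];cv2.imwrite("pics/t2.png",cv2.resize(f,None,fx=4,fy=4,interpolation=2))
E
```

```text
clock: 2.85
position: [0.6253, 0.0419, 0.0279]
tcp_rot: [-0.003, 0.796, 0.606, -0.004]
force: [0.0, 0.1, -0.0]
width: 0.998
clock: 2.95
position: [0.6255, 0.0418, 0.0281]
tcp_rot: [-0.003, 0.796, 0.606, -0.004]
force: [-0.7, -0.0, 0.4]
width: 1.004
t 2.95 jig [-10.5 132.9  28.1] yaw -0.002 F [-0.7 -0.   0.4] q [-0.06  0.41  1.64 -0.    1.1   0.21] w 1.0
shift [-26.9   0.5   1.2] turn [-0.01   0.003 -0.002]
```

View pics/t2.png

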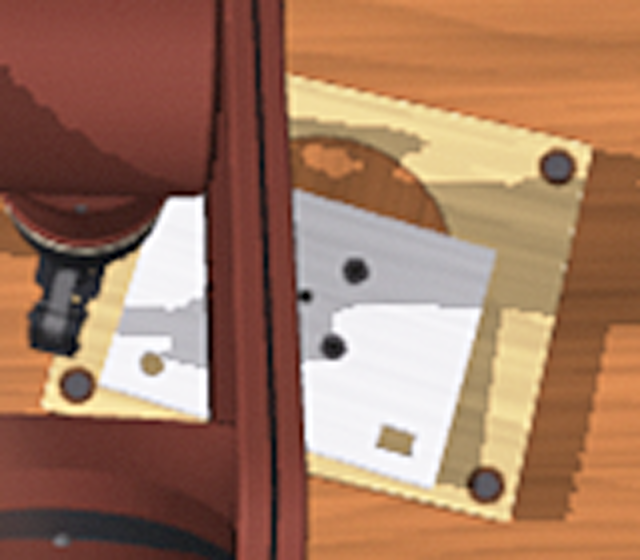

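The arm covers part of the view. The near finger, at about (60,310) in the crop, stands clear of the plate's left edge. Next I push toward jig -y.

```bash
python3 -m creep '[{"gripper":1,"x":-6,"y":0,"z":1,"ax":0,"ay":0,"az":0},{"gripper":1,"x":-11,"y":0,"z":1,"ax":0,"ay":0,"az":0},{"gripper":1,"x":-15,"y":0,"z":1,"ax":0,"ay":0,"az":0},{"gripper":1,"x":-18,"y":0,"z":1,"ax":0,"ay":0,"az":0},{"gripper":1,"x":-20,"y":0,"z":1,"ax":0,"ay":0,"az":0}]'
python3 -c "
from h import *
st();go(-10,106,.027,0)"
python3 -m creep '[{"gripper":1,"x":-2,"y":0,"z":0,"ax":0,"ay":0,"az":0},{"gripper":1,"x":-4,"y":0,"z":0,"ax":0,"ay":0,"az":0},{"gripper":1,"x":-6,"y":0,"z":0,"ax":0,"ay":0,"az":0},{"gripper":1,"x":-6,"y":0,"z":0,"ax":0,"ay":0,"az":0}]'
cat >> h.py <<'E'
def holes():
    c=manip.camera("top");f=c["frame"];x0,y0,x1,y1=295,115,455,255
    big=cv2.resize(f[y0:y1,x0:x1],None,fx=5,fy=5,interpolation=2);hsv=cv2.cvtColor(big,cv2.COLOR_BGR2HSV)
    m=cv2.morphologyEx((hsv[...,1]<45).astype(np.uint8)*(hsv[...,2]>120).astype(np.uint8),2,np.ones((3,3)))
    cs,h=cv2.findContours(m,cv2.RETR_CCOMP,2)
    for k,hh in zip(cs,h[0]):
        if hh[3]>=0 and cv2.contourArea(k)>80:
            M=cv2.moments(k);u=(M["m10"]/M["m00"]+.5)/5-.5+x0;v=(M["m01"]/M["m00"]+.5)/5-.5+y0
            for z in (.044,.058):
                d=ray(c,u,v,z)[:2]-JC;C,n=np.cos(JY),np.sin(JY);print(z,np.round([(C*d[0]+n*d[1])*1e3,(-n*d[0]+C*d[1])*1e3],1),end=" ")
            print(int(cv2.contourArea(k)),np.round([u,v],1))
    return big
E
python3 -c "
from h import *
st();go(-10,106,.027,0);holes()"
```

```text
clock: 3.5
position: [0.6202, 0.022, 0.0273]
tcp_rot: [-0.003, 0.796, 0.605, -0.004]
force: [-0.4, 0.3, 0.9]
width: 1.0
t 3.5 jig [-10.4 112.4  27.3] yaw -0.002 F [-0.4  0.3  0.9] q [-0.09  0.4   1.66 -0.    1.09  0.18] w 1.0
shift [-6.4  0.4  0.4] turn [-0.01   0.003 -0.002]
clock: 3.9
position: [0.6185, 0.016, 0.0274]
tcp_rot: [-0.003, 0.796, 0.605, -0.004]
force: [-0.4, -0.6, 0.1]
width: 1.0
t 3.9 jig [-10.4 106.2  27.4] yaw -0.003 F [-0.4 -0.6  0.1] q [-0.1   0.4   1.66 -0.    1.09  0.17] w 1.0
shift [-0.2  0.4  0.4] turn [-0.01   0.003 -0.003]
0.044 [-72.   79.5] 0.058 [-73.1  79.9] 593 [332.6 205.7]
0.044 [-35.1  28.9] 0.058 [-36.8  30.1] 786 [358.3 195.1]
```

No force, and the hole hasn't moved, so I need to look.

```bash
python3 - <<'E'
from h import *
c=manip.camera("wrist");d=manip.camera("side")["frame"][180:300,290:440]
cv2.imwrite("pics/w3.png",np.vstack([cv2.resize(c["frame"],(480,300)),cv2.resize(d,(375,300),interpolation=2).copy() if 0 else cv2.copyMakeBorder(cv2.resize(d,(375,300),interpolation=2),0,0,0,105,0)]))
E
```

```text
(no output)
```

View pics/w3.png

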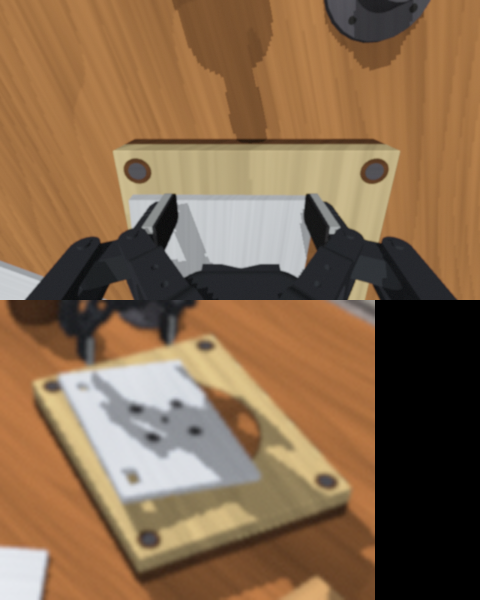

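The fingertips look to be at or just short of the plate's +y edge. I'll cast the tip pixels to check.

```bash
python3 - <<'E'
from h import *
def J(p):
    d=p[:2]-JC;C,n=np.cos(JY),np.sin(JY);return np.round([(C*d[0]+n*d[1])*1e3,(-n*d[0]+C*d[1])*1e3],1)
s=manip.camera("side");w=manip.camera("wrist")
for z in(.03,.04,.06,.08):print(z,[J(ray(s,290+a/2.5,180+b/2.5,z)) for a,b in((90,60),(170,42))],[J(ray(w,a*4/3,b*4/3,z)) for a,b in((172,196),(309,196))])
print("plate corners +y", [J(ray(s,290+a/2.5,180+b/2.5,z)) for a,b,z in((60,75,.06),(182,60,.044))],[J(ray(w,a*4/3,b*4/3,z)) for a,b,z in((130,197,.06),(310,197,.044))])
st()
E
```

```text
0.03 [array([-30.3, 149.3]), array([ 67.6, 144.2])] [array([-69.2,  90.7]), array([48.2, 91.1])]
0.04 [array([-35.4, 137.2]), array([ 60.9, 132.2])] [array([-65.5,  96.4]), array([44.8, 96.8])]
0.06 [array([-45.7, 113. ]), array([ 47.6, 108.1])] [array([-58.3, 107.9]), array([ 38. , 108.2])]
0.08 [array([-55.9,  88.8]), array([34.3, 84.1])] [array([-51. , 119.4]), array([ 31.2, 119.7])]
plate corners +y [array([-84.8, 101.6]), array([55.1, 92.3])] [array([-88.1, 107. ]), array([44.3, 98.2])]
t 4.15 jig [-10.4 106.5  27.4] yaw -0.002 F [ 0.2  1.1 -0.3] q [-0.1   0.4   1.66 -0.    1.09  0.17] w 1.0
```

The two views meet at z≈0.06. The open tips therefore sit about 33 mm above the TCP, not 13 mm, and are passing over the plate. I'll back off, go lower and push again.

```bash
python3 -m creep '[{"gripper":1,"x":10,"y":0,"z":0,"ax":0,"ay":0,"az":0},{"gripper":1,"x":20,"y":0,"z":0,"ax":0,"ay":0,"az":0},{"gripper":1,"x":24,"y":0,"z":0,"ax":0,"ay":0,"az":0},{"gripper":1,"x":25,"y":-12,"z":3,"ax":0,"ay":0,"az":0},{"gripper":1,"x":25,"y":-14,"z":8,"ax":0,"ay":0,"az":0}]'
python3 -m creep '[{"gripper":1,"x":0,"y":0,"z":3,"ax":0,"ay":0,"az":0},{"gripper":1,"x":0,"y":0,"z":6,"ax":0,"ay":0,"az":0},{"gripper":1,"x":0,"y":0,"z":8,"ax":0,"ay":0,"az":0},{"gripper":1,"x":0,"y":0,"z":9,"ax":0,"ay":0,"az":0}]'
python3 - <<'E'
from h import *
st()
c=manip.camera("wrist");d=manip.camera("side")["frame"][180:300,290:440]
cv2.imwrite("pics/w4.png",np.vstack([cv2.resize(c["frame"],(480,300)),cv2.copyMakeBorder(cv2.resize(d,(375,300),interpolation=2),0,0,0,105,0)]))
E
```

```text
clock: 4.65
position: [0.6113, 0.0453, 0.0194]
tcp_rot: [-0.003, 0.795, 0.606, -0.004]
force: [-0.6, 0.1, 0.6]
width: 1.001
clock: 5.05
position: [0.6112, 0.045, 0.01]
tcp_rot: [-0.003, 0.796, 0.606, -0.004]
force: [0.2, -0.1, -0.4]
width: 1.001
t 5.05 jig [-25.1 132.2  10. ] yaw -0.001 F [ 0.2 -0.1 -0.4] q [-0.05  0.41  1.69 -0.    1.06  0.22] w 1.0
```

View pics/w4.png

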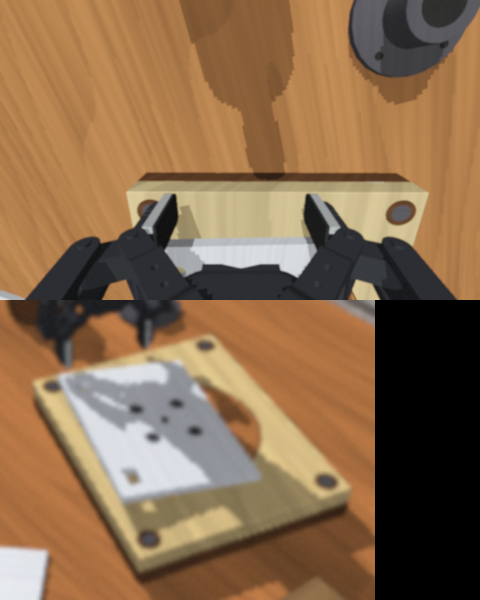

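The fingers are now beyond the plate's +y edge. In the side crop the tips are at (66,363) and (146,346).

```bash
python3 - <<'E'
from h import *
def J(p):
    d=p[:2]-JC;C,n=np.cos(JY),np.sin(JY);return np.round([(C*d[0]+n*d[1])*1e3,(-n*d[0]+C*d[1])*1e3],1)
s=manip.camera("side");w=manip.camera("wrist")
for z in(.02,.03,.04,.05):print(z,[J(ray(s,290+a/2.5,180+b/2.5,z)) for a,b in((66,65),(146,48))],[J(ray(w,a*4/3,b*4/3,z)) for a,b in((172,196),(309,196))])
E
python3 -m creep '[{"gripper":1,"x":-6,"y":0,"z":0,"ax":0,"ay":0,"az":0},{"gripper":1,"x":-11,"y":0,"z":0,"ax":0,"ay":0,"az":0},{"gripper":1,"x":-15,"y":0,"z":0,"ax":0,"ay":0,"az":0},{"gripper":1,"x":-18,"y":0,"z":0,"ax":0,"ay":0,"az":0},{"gripper":1,"x":-18,"y":0,"z":0,"ax":0,"ay":0,"az":0}]'
python3 -c "
from h import *
st();holes()"
```

```text
0.02 [array([-53.8, 163.6]), array([ 43.5, 156.7])] [array([-81.3, 120.4]), array([ 31.2, 120.9])]
0.03 [array([-58.5, 151.4]), array([ 37.3, 144.7])] [array([-77.7, 126.2]), array([ 27.8, 126.7])]
0.04 [array([-63.2, 139.3]), array([ 31.1, 132.7])] [array([-74. , 131.9]), array([ 24.3, 132.4])]
0.05 [array([-67.9, 127.2]), array([ 24.9, 120.7])] [array([-70.4, 137.7]), array([ 20.9, 138.1])]
clock: 5.75
position: [0.6063, 0.0275, 0.0105]
tcp_rot: [-0.003, 0.796, 0.606, -0.004]
force: [-0.4, 0.9, 0.5]
width: 1.001
t 5.75 jig [-25.2 114.   10.5] yaw -0.002 F [-0.4  0.9  0.5] q [-0.08  0.4   1.7  -0.    1.05  0.19] w 1.0
0.044 [-72.   77.3] 0.058 [-73.   77.7] 696 [333.6 205.9]
0.044 [-79.7 -64.2] 0.058 [-80.6 -61.4] 1131 [394.5 224.2]
0.044 [  7.5 -20.2] 0.058 [  5.1 -18.2] 796 [384. 182.]
```

Contact: the hole moved from y 79.9 to 77.7. I keep pushing.

```bash
python3 -m creep '[{"gripper":1,"x":-2,"y":0,"z":0,"ax":0,"ay":0,"az":0},{"gripper":1,"x":-4,"y":0,"z":0,"ax":0,"ay":0,"az":0},{"gripper":1,"x":-6,"y":0,"z":0,"ax":0,"ay":0,"az":0},{"gripper":1,"x":-7,"y":0,"z":0,"ax":0,"ay":0,"az":0},{"gripper":1,"x":-7,"y":0,"z":0,"ax":0,"ay":0,"az":0}]'
python3 -c "
from h import *
st();holes()"
```

```text
clock: 6.3
position: [0.6044, 0.0207, 0.0105]
tcp_rot: [-0.003, 0.796, 0.606, -0.004]
force: [-1.2, 3.2, 0.7]
width: 1.001
t 6.3 jig [-25.3 107.   10.5] yaw -0.001 F [-1.2  3.2  0.7] q [-0.1   0.39  1.71 -0.    1.05  0.17] w 1.0
0.044 [-71.2  70.3] 0.058 [-72.3  70.8] 682 [336.7 206.3]
0.044 [-74.  -71.2] 0.058 [-75.  -68.2] 1131 [398.1 222.5]
```

```bash
python3 -m creep '[{"gripper":1,"x":-1,"y":0,"z":0,"ax":0,"ay":0,"az":0},{"gripper":1,"x":-1.5,"y":0,"z":0,"ax":0,"ay":0,"az":0},{"gripper":1,"x":-1.5,"y":0,"z":0,"ax":0,"ay":0,"az":0}]'
python3 -c "
from h import *
st();holes()"
python3 -m creep '[{"gripper":1,"x":8,"y":0,"z":0,"ax":0,"ay":0,"az":0},{"gripper":1,"x":22,"y":0,"z":0,"ax":0,"ay":0,"az":0},{"gripper":1,"x":25,"y":0,"z":-40,"ax":0,"ay":0,"az":0},{"gripper":1,"x":25,"y":0,"z":-85,"ax":0,"ay":0,"az":0},{"gripper":1,"x":25,"y":0,"z":-100,"ax":0,"ay":0,"az":0}]'
python3 -c "
from h import *
st();go(-150,0,.11,1.571);go(-150,0,.11,-1.571)"
```

```text
clock: 6.65
position: [0.604, 0.0192, 0.0105]
tcp_rot: [-0.003, 0.796, 0.606, -0.004]
force: [-0.3, 4.3, -0.0]
width: 0.999
t 6.65 jig [-25.2 105.4  10.5] yaw -0.001 F [-0.3  4.3 -0. ] q [-0.1   0.39  1.71 -0.    1.05  0.17] w 1.0
0.044 [-70.9  68.8] 0.058 [-72.   69.3] 686 [337.3 206.3]
0.044 [-72.7 -72.8] 0.058 [-73.8 -69.8] 1123 [398.9 222.2]
clock: 7.2
position: [0.6153, 0.044, 0.116]
tcp_rot: [-0.0, 0.795, 0.606, -0.001]
force: [0.6, -0.4, 0.2]
width: 0.997
t 7.2 jig [-20.9 132.3 116. ] yaw -0.0 F [ 0.6 -0.4  0.2] q [-0.06  0.28  1.63 -0.    1.23  0.21] w 1.0
shift [-132.3 -129.1    6.5] turn [-0.003  0.    -1.571]
shift [-132.3 -129.1    6.5] turn [0.    0.003 1.571]
```

Hole and slot now sit at y 69.3 and −69.8, and the plate is nearly square. Now I go round to the −x edge with the jaws along jig y.

```bash
python3 -m creep '[{"gripper":1,"x":-13,"y":-11,"z":-10,"ax":0,"ay":0,"az":-0.14},{"gripper":1,"x":-26,"y":-22,"z":-10,"ax":0,"ay":0,"az":-0.28},{"gripper":1,"x":-39,"y":-33,"z":-10,"ax":0,"ay":0,"az":-0.42},{"gripper":1,"x":-52,"y":-44,"z":-10,"ax":0,"ay":0,"az":-0.56},{"gripper":1,"x":-65,"y":-56,"z":-10,"ax":0,"ay":0,"az":-0.7}]'
python3 -c "
from h import *
st();go(-132,0,.11,1.571)"
```

```text
clock: 7.7
position: [0.5438, -0.0038, 0.1261]
tcp_rot: [-0.0, 0.537, 0.844, -0.001]
force: [0.6, 0.5, 1.1]
width: 0.996
t 7.7 jig [-77.2  67.3 126.1] yaw 0.706 F [0.6 0.5 1.1] q [-0.15  0.1   1.82 -0.    1.23 -0.59] w 1.0
shift [-15.6 -85.3  16.4] turn [-0.003 -0.    -0.865]
```

```bash
python3 -m creep '[{"gripper":1,"x":-3,"y":-17,"z":0,"ax":0,"ay":0,"az":-0.14},{"gripper":1,"x":-6,"y":-34,"z":0,"ax":0,"ay":0,"az":-0.29},{"gripper":1,"x":-9,"y":-51,"z":0,"ax":0,"ay":0,"az":-0.43},{"gripper":1,"x":-12,"y":-68,"z":0,"ax":0,"ay":0,"az":-0.58},{"gripper":1,"x":-16,"y":-85,"z":0,"ax":0,"ay":0,"az":-0.72}]'
python3 -m creep '[{"gripper":1,"x":0,"y":0,"z":0,"ax":0,"ay":0,"az":-0.14},{"gripper":1,"x":0,"y":0,"z":0,"ax":0,"ay":0,"az":-0.14}]'
python3 -c "
from h import *
st();go(-132,0,.01,1.571);holes()"
```

```text
clock: 8.2
position: [0.4732, -0.0544, 0.1262]
tcp_rot: [-0.001, 0.202, 0.979, -0.001]
force: [0.5, -0.3, 0.2]
width: 1.001
clock: 8.4
position: [0.4732, -0.0544, 0.1262]
tcp_rot: [-0.001, 0.132, 0.991, -0.002]
force: [-0.5, 0.5, 0.8]
width: 0.997
t 8.4 jig [-131.9   -0.2  126.2] yaw 1.574 F [-0.5  0.5  0.8] q [-0.28 -0.06  1.98 -0.    1.22 -1.58] w 1.0
shift [ -0.    0.6 116.2] turn [-0.003 -0.001  0.003]
0.044 [-71.   69.2] 0.058 [-72.1  69.7] 618 [337.2 206.3]
0.044 [-9.5 -2.3] 0.058 [-11.6  -0.5] 165 [374.5 187.4]
0.044 [ 12.3 -25. ] 0.058 [  9.8 -22.9] 650 [386.5 180.4]
0.044 [13.  20.4] 0.058 [10.5 21.8] 637 [366.9 175.4]
```

```bash
python3 -m creep '[{"gripper":1,"x":0,"y":0,"z":35,"ax":0,"ay":0,"az":0},{"gripper":1,"x":0,"y":0,"z":70,"ax":0,"ay":0,"az":0},{"gripper":1,"x":0,"y":0,"z":95,"ax":0,"ay":0,"az":0},{"gripper":1,"x":0,"y":0,"z":110,"ax":0,"ay":0,"az":0},{"gripper":1,"x":0,"y":0,"z":114,"ax":0,"ay":0,"az":0}]'
python3 -m creep '[{"gripper":1,"x":0,"y":0,"z":0,"ax":0,"ay":0,"az":0}]'
python3 -c "
from h import *
st();go(-105,0,.01,1.571)"
```

```text
clock: 8.95
position: [0.4717, -0.0537, 0.0101]
tcp_rot: [-0.003, 0.136, 0.991, -0.001]
force: [0.7, 0.4, 0.3]
width: 0.998
clock: 9.05
position: [0.4719, -0.0535, 0.0099]
tcp_rot: [-0.003, 0.136, 0.991, -0.001]
force: [0.3, 0.3, 1.2]
width: 1.001
t 9.05 jig [-133.3    0.3    9.9] yaw 1.565 F [0.3 0.3 1.2] q [-0.28  0.11  2.05 -0.    0.98 -1.57] w 1.0
shift [-28.3  -0.2  -0.2] turn [-0.003 -0.005 -0.006]
```

```bash
python3 -m creep '[{"gripper":1,"x":-10,"y":0,"z":0,"ax":0,"ay":0,"az":0},{"gripper":1,"x":-20,"y":0,"z":0,"ax":0,"ay":0,"az":0},{"gripper":1,"x":-26,"y":0,"z":0,"ax":0,"ay":0,"az":0},{"gripper":1,"x":-30,"y":0,"z":0,"ax":0,"ay":0,"az":0},{"gripper":1,"x":-33,"y":0,"z":0,"ax":0,"ay":0,"az":0}]'
python3 -c "
from h import *
st();holes()"
python3 -m creep '[{"gripper":1,"x":-2,"y":0,"z":0,"ax":0,"ay":0,"az":0},{"gripper":1,"x":-5,"y":0,"z":0,"ax":0,"ay":0,"az":0},{"gripper":1,"x":-8,"y":0,"z":0,"ax":0,"ay":0,"az":0},{"gripper":1,"x":-10,"y":0,"z":0,"ax":0,"ay":0,"az":0}]'
python3 -c "
from h import *
st();holes();go(-81,0,.01,1.571)"
```

```text
clock: 9.55
position: [0.5028, -0.0623, 0.0098]
tcp_rot: [-0.004, 0.137, 0.991, -0.001]
force: [-6.6, 1.7, 5.5]
width: 1.001
t 9.55 jig [-101.2    0.     9.8] yaw 1.565 F [-6.6  1.7  5.5] q [-0.28  0.19  1.97 -0.    0.99 -1.57] w 1.0
0.044 [-69.9  69.2] 0.058 [-71.1  69.7] 600 [337.3 205.9]
0.044 [ 14.1 -24.6] 0.058 [ 11.5 -22.4] 647 [386.5 179.6]
0.044 [14.5 20.8] 0.058 [11.9 22.2] 648 [366.9 174.7]
clock: 10.0
position: [0.5124, -0.0649, 0.0091]
tcp_rot: [-0.005, 0.137, 0.991, -0.001]
force: [-2.9, 1.2, -2.4]
width: 0.996
t 10.0 jig [-91.3   0.    9.1] yaw 1.565 F [-2.9  1.2 -2.4] q [-0.28  0.21  1.94 -0.    1.   -1.57] w 1.0
0.044 [-59.7  69.1] 0.058 [-61.   69.7] 611 [338.3 201.5]
0.044 [ 24.4 -24.5] 0.058 [ 21.6 -22.3] 634 [387.5 175.2]
shift [-9.8  0.1 -0.8] turn [-0.004 -0.008 -0.006]
```

```bash
python3 -m creep '[{"gripper":1,"x":-2,"y":0,"z":-1,"ax":0,"ay":0,"az":0},{"gripper":1,"x":-4,"y":0,"z":-1,"ax":0,"ay":0,"az":0},{"gripper":1,"x":-6,"y":0,"z":-1,"ax":0,"ay":0,"az":0},{"gripper":1,"x":-8,"y":0,"z":-1,"ax":0,"ay":0,"az":0}]'
python3 -c "
from h import *
st();holes()"
python3 -m creep '[{"gripper":1,"x":-1,"y":0,"z":0,"ax":0,"ay":0,"az":0},{"gripper":1,"x":-2,"y":0,"z":0,"ax":0,"ay":0,"az":0},{"gripper":1,"x":-2,"y":0,"z":0,"ax":0,"ay":0,"az":0}]'
python3 - <<'E'
from h import *
st();b=holes();s=manip.camera("side")["frame"][180:300,290:440]
cv2.imwrite("pics/p9.png",np.hstack([cv2.resize(b,(400,350)),cv2.resize(s,(400,350),interpolation=2)]))
E
```

```text
clock: 10.45
position: [0.5218, -0.0676, 0.0107]
tcp_rot: [-0.003, 0.137, 0.991, -0.001]
force: [-0.3, -0.4, 0.1]
width: 1.004
t 10.45 jig [-81.5  -0.1  10.7] yaw 1.565 F [-0.3 -0.4  0.1] q [-0.28  0.22  1.92 -0.    1.   -1.57] w 1.0
0.044 [-52.1  66.9] 0.058 [-53.5  67.4] 281 [340.1 198.4]
clock: 10.8
position: [0.5252, -0.0687, 0.0116]
tcp_rot: [-0.002, 0.137, 0.991, -0.002]
force: [-1.6, -0.5, -0.6]
width: 0.999
t 10.8 jig [-77.9  -0.2  11.6] yaw 1.565 F [-1.6 -0.5 -0.6] q [-0.28  0.23  1.92 -0.    1.   -1.57] w 1.0
```

View pics/p9.png

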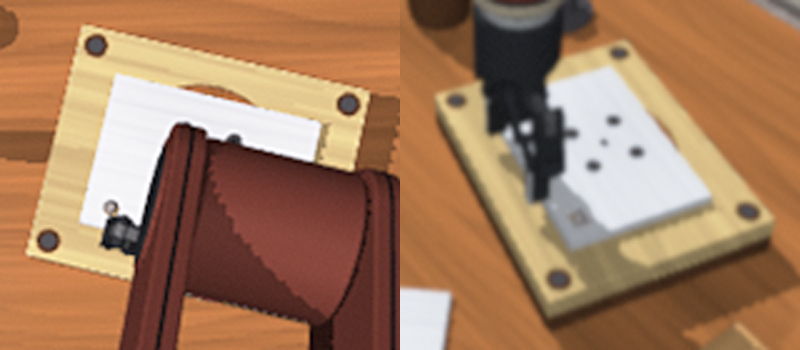

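The left pin now shows in the round hole (111,207) and a pin shows in the slot. I back off and check whether the plate is seated.

```bash
python3 -m creep '[{"gripper":1,"x":5,"y":0,"z":0,"ax":0,"ay":0,"az":0},{"gripper":1,"x":20,"y":0,"z":0,"ax":0,"ay":0,"az":0},{"gripper":1,"x":45,"y":0,"z":0,"ax":0,"ay":0,"az":0},{"gripper":1,"x":55,"y":0,"z":-40,"ax":0,"ay":0,"az":0},{"gripper":1,"x":60,"y":0,"z":-85,"ax":0,"ay":0,"az":0}]'
python3 -m creep '[{"gripper":1,"x":20,"y":0,"z":-40,"ax":0,"ay":0,"az":0},{"gripper":1,"x":30,"y":0,"z":-60,"ax":0,"ay":0,"az":0}]'
python3 - <<'E'
from h import *
st();b=holes();s=manip.camera("side")["frame"][180:300,290:440];w=manip.camera("wrist")["frame"]
cv2.imwrite("pics/p10.png",np.vstack([np.hstack([cv2.resize(b,(400,350)),cv2.resize(s,(400,350),interpolation=2)]),cv2.copyMakeBorder(cv2.resize(w,(400,250)),0,0,0,400,0)]))
E
```

```text
clock: 11.4
position: [0.4635, -0.0509, 0.0949]
tcp_rot: [-0.006, 0.137, 0.991, -0.001]
force: [0.8, -0.2, 0.7]
width: 1.001
clock: 11.6
position: [0.4354, -0.0426, 0.1586]
tcp_rot: [-0.004, 0.136, 0.991, -0.001]
force: [-0.2, -0.1, -0.6]
width: 0.996
t 11.6 jig [-171.5    1.1  158.6] yaw 1.565 F [-0.2 -0.1 -0.6] q [-0.28 -0.2   2.04 -0.    1.31 -1.57] w 1.0
0.044 [-52.1 -70.3] 0.058 [-53.6 -67.3] 909 [399.9 212.9]
0.044 [-52.4  67.4] 0.058 [-53.8  67.9] 331 [339.9 198.5]
0.044 [-11.6 -23.5] 0.058 [-13.7 -21.4] 648 [383.5 190.5]
0.044 [-11.4  21.7] 0.058 [-13.6  23.1] 621 [363.8 185.7]
0.044 [11.3 -0.9] 0.058 [8.8 0.8] 184 [376.  178.3]
0.044 [ 33.7 -23.7] 0.058 [ 30.8 -21.5] 626 [388.1 171.1]
0.044 [33.8 21.6] 0.058 [31. 23.] 635 [368.5 166.4]
```

View pics/p10.png

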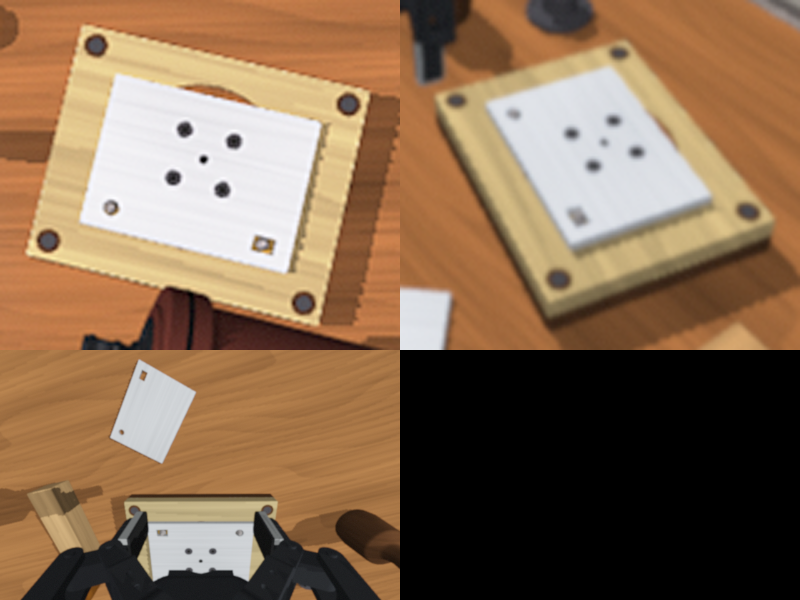

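Both pins show in the hole and the slot, and the plate looks level. To make sure it is fully down, I press lightly near the −x edge with the shut fingertips.

```bash
python3 -m creep '[{"gripper":-1,"x":0,"y":0,"z":0,"ax":0,"ay":0,"az":0},{"gripper":-1,"x":-30,"y":0,"z":0,"ax":0,"ay":0,"az":0},{"gripper":-1,"x":-60,"y":0,"z":0,"ax":0,"ay":0,"az":0},{"gripper":-1,"x":-90,"y":0,"z":20,"ax":0,"ay":0,"az":0},{"gripper":-1,"x":-115,"y":0,"z":40,"ax":0,"ay":0,"az":0}]' 
python3 -m creep '[{"gripper":-1,"x":0,"y":0,"z":15,"ax":0,"ay":0,"az":0},{"gripper":-1,"x":0,"y":0,"z":30,"ax":0,"ay":0,"az":0},{"gripper":-1,"x":0,"y":0,"z":40,"ax":0,"ay":0,"az":0},{"gripper":-1,"x":0,"y":0,"z":45,"ax":0,"ay":0,"az":0}]'
python3 -c "
from h import *
st();go(-57,0,.046,1.571)"
```

```text
clock: 12.25
position: [0.5476, -0.0745, 0.1138]
tcp_rot: [-0.004, 0.137, 0.991, -0.001]
force: [0.5, -0.7, 0.1]
width: 0.144
clock: 12.65
position: [0.5457, -0.0741, 0.0668]
tcp_rot: [-0.006, 0.137, 0.991, -0.001]
force: [0.3, 0.1, 0.0]
width: 0.001
t 12.65 jig [-56.7  -0.   66.8] yaw 1.565 F [0.3 0.1 0. ] q [-0.28  0.2   1.83 -0.    1.12 -1.57] w 0.0
shift [ 0.   0.1 20.8] turn [-0.004 -0.011 -0.006]
```

```bash
python3 -m creep '[{"gripper":-1,"x":0,"y":0,"z":8,"ax":0,"ay":0,"az":0},{"gripper":-1,"x":0,"y":0,"z":14,"ax":0,"ay":0,"az":0},{"gripper":-1,"x":0,"y":0,"z":18,"ax":0,"ay":0,"az":0},{"gripper":-1,"x":0,"y":0,"z":20,"ax":0,"ay":0,"az":0},{"gripper":-1,"x":0,"y":0,"z":20,"ax":0,"ay":0,"az":0}]'
python3 -c "
from h import *
st()"
python3 -m creep '[{"gripper":-1,"x":0,"y":0,"z":1,"ax":0,"ay":0,"az":0},{"gripper":-1,"x":0,"y":0,"z":2,"ax":0,"ay":0,"az":0}]'
python3 -c "
from h import *
st()"
```

```text
clock: 13.15
position: [0.5456, -0.0741, 0.0469]
tcp_rot: [-0.005, 0.137, 0.991, -0.001]
force: [-0.8, -0.4, 0.4]
width: -0.003
t 13.15 jig [-56.9  -0.1  46.9] yaw 1.565 F [-0.8 -0.4  0.4] q [-0.28  0.22  1.84 -0.    1.09 -1.57] w -0.0
clock: 13.35
position: [0.5459, -0.0742, 0.0453]
tcp_rot: [-0.005, 0.137, 0.991, -0.001]
force: [0.5, -0.3, -0.2]
width: 0.0
t 13.35 jig [-56.5  -0.   45.3] yaw 1.565 F [ 0.5 -0.3 -0.2] q [-0.28  0.23  1.84 -0.    1.08 -1.57] w 0.0
```

```bash
python3 -m creep '[{"gripper":-1,"x":0,"y":0,"z":1,"ax":0,"ay":0,"az":0},{"gripper":-1,"x":0,"y":0,"z":1.8,"ax":0,"ay":0,"az":0},{"gripper":-1,"x":0,"y":0,"z":2,"ax":0,"ay":0,"az":0}]'
python3 -c "
from h import *
st()"
```

```text
clock: 13.65
position: [0.5459, -0.0742, 0.0432]
tcp_rot: [-0.005, 0.137, 0.991, -0.001]
force: [-0.2, -0.3, -0.6]
width: 0.005
t 13.65 jig [-56.5  -0.1  43.2] yaw 1.565 F [-0.2 -0.3 -0.6] q [-0.28  0.23  1.84 -0.    1.08 -1.57] w 0.0
```

```bash
python3 -m creep '[{"gripper":-1,"x":0,"y":0,"z":1,"ax":0,"ay":0,"az":0},{"gripper":-1,"x":0,"y":0,"z":1.5,"ax":0,"ay":0,"az":0}]'
python3 -c "
from h import *
st()"
python3 -m creep '[{"gripper":-1,"x":0,"y":0,"z":1,"ax":0,"ay":0,"az":0},{"gripper":-1,"x":0,"y":0,"z":1.5,"ax":0,"ay":0,"az":0}]'
python3 -c "
from h import *
st()"
```

```text
clock: 13.85
position: [0.5458, -0.0742, 0.0416]
tcp_rot: [-0.005, 0.137, 0.991, -0.001]
force: [-0.3, 0.1, -0.6]
width: 0.002
t 13.85 jig [-56.7  -0.1  41.6] yaw 1.565 F [-0.3  0.1 -0.6] q [-0.28  0.23  1.84 -0.    1.08 -1.57] w 0.0
clock: 14.05
position: [0.5457, -0.0742, 0.04]
tcp_rot: [-0.005, 0.137, 0.991, -0.001]
force: [0.6, 0.5, 1.1]
width: -0.003
t 14.05 jig [-56.7  -0.1  40. ] yaw 1.565 F [0.6 0.5 1.1] q [-0.28  0.23  1.84 -0.    1.07 -1.57] w -0.0
```

The open tips sat about 20 mm farther back than stated, so I expect contact near TCP z 0.024. I go on down slowly.

```bash
python3 -m creep '[{"gripper":-1,"x":0,"y":0,"z":4,"ax":0,"ay":0,"az":0},{"gripper":-1,"x":0,"y":0,"z":7,"ax":0,"ay":0,"az":0},{"gripper":-1,"x":0,"y":0,"z":9,"ax":0,"ay":0,"az":0},{"gripper":-1,"x":0,"y":0,"z":11,"ax":0,"ay":0,"az":0},{"gripper":-1,"x":0,"y":0,"z":12,"ax":0,"ay":0,"az":0}]'
python3 - <<'E'
from h import *
st();s=manip.camera("side")["frame"][180:300,290:440]
cv2.imwrite("pics/p11.png",cv2.resize(s,(600,480),interpolation=2))
E
```

```text
clock: 14.55
position: [0.5454, -0.0741, 0.0276]
tcp_rot: [-0.005, 0.137, 0.991, -0.001]
force: [0.3, -0.1, 0.1]
width: 0.001
t 14.55 jig [-57.   -0.1  27.6] yaw 1.565 F [ 0.3 -0.1  0.1] q [-0.28  0.25  1.85 -0.    1.05 -1.57] w 0.0
```

View pics/p11.png

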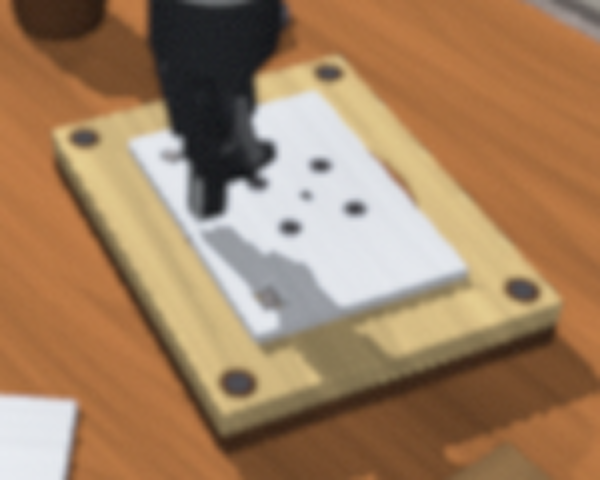

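The shut tips at (205,218) are just above the plate near its −x edge, and the shadow at (205,232) nearly meets them. I lower another 5–6 mm.

```bash
python3 -m creep '[{"gripper":-1,"x":0,"y":0,"z":1.5,"ax":0,"ay":0,"az":0},{"gripper":-1,"x":0,"y":0,"z":2.5,"ax":0,"ay":0,"az":0},{"gripper":-1,"x":0,"y":0,"z":3,"ax":0,"ay":0,"az":0}]'
python3 -c "
from h import *
st()"
python3 -m creep '[{"gripper":-1,"x":0,"y":0,"z":1,"ax":0,"ay":0,"az":0},{"gripper":-1,"x":0,"y":0,"z":1.5,"ax":0,"ay":0,"az":0}]'
python3 -c "
from h import *
st()"
```

```text
clock: 14.9
position: [0.5453, -0.0741, 0.0245]
tcp_rot: [-0.006, 0.137, 0.991, -0.001]
force: [-0.7, 0.0, -0.5]
width: -0.005
t 14.9 jig [-57.1  -0.1  24.5] yaw 1.565 F [-0.7  0.  -0.5] q [-0.28  0.26  1.85 -0.    1.04 -1.57] w -0.0
clock: 15.1
position: [0.5452, -0.0741, 0.0229]
tcp_rot: [-0.006, 0.137, 0.991, -0.001]
force: [0.6, 0.1, -0.5]
width: -0.003
t 15.1 jig [-57.2  -0.2  22.9] yaw 1.565 F [ 0.6  0.1 -0.5] q [-0.28  0.26  1.85 -0.    1.04 -1.57] w -0.0
```

```bash
python3 -m creep '[{"gripper":-1,"x":0,"y":0,"z":1,"ax":0,"ay":0,"az":0},{"gripper":-1,"x":0,"y":0,"z":2,"ax":0,"ay":0,"az":0}]'
python3 -m creep '[{"gripper":-1,"x":0,"y":0,"z":1,"ax":0,"ay":0,"az":0},{"gripper":-1,"x":0,"y":0,"z":2,"ax":0,"ay":0,"az":0}]'
python3 -c "
from h import *
st()"
```

```text
clock: 15.3
position: [0.5452, -0.0741, 0.0208]
tcp_rot: [-0.005, 0.137, 0.991, -0.001]
force: [-0.2, 0.9, 0.0]
width: -0.001
clock: 15.5
position: [0.5452, -0.0741, 0.0187]
tcp_rot: [-0.006, 0.137, 0.991, -0.001]
force: [-0.7, 0.6, 0.4]
width: 0.002
t 15.5 jig [-57.2  -0.2  18.7] yaw 1.565 F [-0.7  0.6  0.4] q [-0.28  0.27  1.85 -0.    1.03 -1.57] w 0.0
```

```bash
python3 -m creep '[{"gripper":-1,"x":0,"y":0,"z":1,"ax":0,"ay":0,"az":0},{"gripper":-1,"x":0,"y":0,"z":1.5,"ax":0,"ay":0,"az":0}]'
python3 -c "
from h import *
st()"
python3 -m creep '[{"gripper":-1,"x":0,"y":0,"z":1,"ax":0,"ay":0,"az":0},{"gripper":-1,"x":0,"y":0,"z":1.5,"ax":0,"ay":0,"az":0}]'
python3 - <<'E'
from h import *
st();s=manip.camera("side")["frame"][180:300,290:440]
cv2.imwrite("pics/p12.png",cv2.resize(s,(600,480),interpolation=2))
E
```

```text
clock: 15.7
position: [0.5452, -0.0741, 0.0186]
tcp_rot: [-0.006, 0.136, 0.991, -0.001]
force: [-6.8, 2.4, 15.6]
width: 0.002
t 15.7 jig [-57.2  -0.2  18.6] yaw 1.565 F [-6.8  2.4 15.6] q [-0.28  0.27  1.85 -0.    1.03 -1.57] w 0.0
clock: 15.9
position: [0.5452, -0.0741, 0.0186]
tcp_rot: [-0.006, 0.136, 0.991, -0.001]
force: [-7.5, 0.8, 16.5]
width: -0.001
t 15.9 jig [-57.2  -0.2  18.6] yaw 1.565 F [-7.5  0.8 16.5] q [-0.28  0.27  1.85 -0.    1.03 -1.57] w -0.0
```

View pics/p12.png

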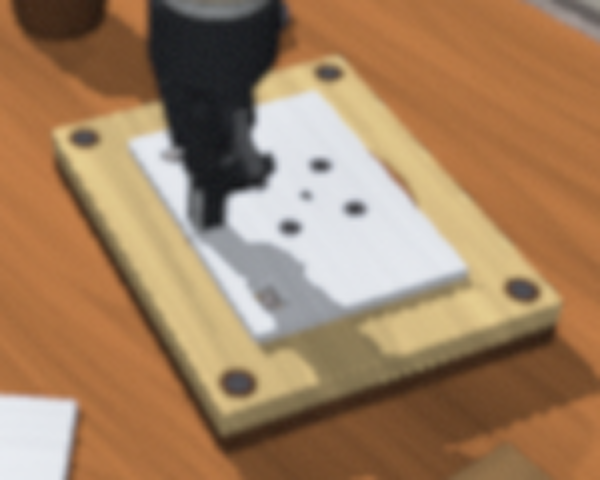

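Rigid contact at 16 N with no sinking. To check the tilt, I retract and touch near the +x edge, comparing the contact height.

```bash
python3 -m creep '[{"gripper":-1,"x":0,"y":0,"z":-8,"ax":0,"ay":0,"az":0},{"gripper":-1,"x":0,"y":0,"z":-20,"ax":0,"ay":0,"az":0},{"gripper":-1,"x":-45,"y":0,"z":-22,"ax":0,"ay":0,"az":0},{"gripper":-1,"x":-90,"y":0,"z":-22,"ax":0,"ay":0,"az":0},{"gripper":-1,"x":-112,"y":0,"z":-20,"ax":0,"ay":0,"az":0}]'
python3 -m creep '[{"gripper":-1,"x":0,"y":0,"z":4,"ax":0,"ay":0,"az":0},{"gripper":-1,"x":0,"y":0,"z":8,"ax":0,"ay":0,"az":0},{"gripper":-1,"x":0,"y":0,"z":11,"ax":0,"ay":0,"az":0},{"gripper":-1,"x":0,"y":0,"z":12,"ax":0,"ay":0,"az":0},{"gripper":-1,"x":0,"y":0,"z":12,"ax":0,"ay":0,"az":0}]'
python3 -c "
from h import *
st()"
```

```text
clock: 16.45
position: [0.6573, -0.1057, 0.0395]
tcp_rot: [-0.004, 0.137, 0.991, -0.001]
force: [0.2, 1.2, -0.5]
width: -0.001
clock: 16.95
position: [0.6561, -0.1053, 0.0272]
tcp_rot: [-0.004, 0.136, 0.991, -0.001]
force: [0.7, 0.8, 0.2]
width: -0.005
t 16.95 jig [58.  -0.9 27.2] yaw 1.565 F [0.7 0.8 0.2] q [-0.28  0.49  1.54 -0.    1.12 -1.57] w -0.01
```

```bash
python3 -m creep '[{"gripper":-1,"x":0,"y":0,"z":3,"ax":0,"ay":0,"az":0},{"gripper":-1,"x":0,"y":0,"z":6,"ax":0,"ay":0,"az":0},{"gripper":-1,"x":0,"y":0,"z":7,"ax":0,"ay":0,"az":0}]'
python3 -m creep '[{"gripper":-1,"x":0,"y":0,"z":1,"ax":0,"ay":0,"az":0},{"gripper":-1,"x":0,"y":0,"z":2,"ax":0,"ay":0,"az":0}]'
python3 -c "
from h import *
st()"
```

```text
clock: 17.25
position: [0.6557, -0.1052, 0.0197]
tcp_rot: [-0.004, 0.136, 0.991, -0.001]
force: [-0.1, 1.3, -0.3]
width: 0.003
clock: 17.45
position: [0.6557, -0.1052, 0.0187]
tcp_rot: [-0.005, 0.136, 0.991, -0.001]
force: [-5.3, 0.6, 11.0]
width: -0.0
t 17.45 jig [57.6 -0.9 18.7] yaw 1.565 F [-5.3  0.6 11. ] q [-0.28  0.5   1.54 -0.    1.11 -1.57] w -0.0
```

Contact heights are 18.6 mm at the −x edge and 18.7 mm at +x, so the plate is flat. I retract, check once more and hand in.

```bash
python3 -m creep '[{"gripper":-1,"x":0,"y":0,"z":-15,"ax":0,"ay":0,"az":0},{"gripper":-1,"x":0,"y":0,"z":-55,"ax":0,"ay":0,"az":0},{"gripper":-1,"x":0,"y":0,"z":-100,"ax":0,"ay":0,"az":0},{"gripper":-1,"x":40,"y":0,"z":-140,"ax":0,"ay":0,"az":0},{"gripper":-1,"x":90,"y":0,"z":-140,"ax":0,"ay":0,"az":0}]'
python3 -m creep '[{"gripper":-1,"x":45,"y":0,"z":0,"ax":0,"ay":0,"az":0},{"gripper":-1,"x":90,"y":0,"z":0,"ax":0,"ay":0,"az":0},{"gripper":-1,"x":130,"y":0,"z":0,"ax":0,"ay":0,"az":0},{"gripper":-1,"x":130,"y":0,"z":0,"ax":0,"ay":0,"az":0}]'
python3 - <<'E'
from h import *
st();holes()
print(manip.hand_in())
E
```

```text
clock: 17.95
position: [0.5795, -0.0835, 0.1665]
tcp_rot: [0.002, 0.137, 0.991, -0.002]
force: [0.0, -0.4, 0.9]
width: -0.002
clock: 18.35
position: [0.4499, -0.0467, 0.1655]
tcp_rot: [0.001, 0.136, 0.991, -0.002]
force: [-1.2, 0.2, 0.3]
width: -0.004
t 18.35 jig [-156.4    1.1  165.5] yaw 1.565 F [-1.2  0.2  0.3] q [-0.27 -0.17  2.   -0.    1.31 -1.57] w -0.0
0.044 [-52.1 -70.2] 0.058 [-53.6 -67.3] 897 [399.9 212.9]
0.044 [-52.3  67.3] 0.058 [-53.8  67.9] 329 [339.9 198.5]
0.044 [-11.6 -23.5] 0.058 [-13.7 -21.4] 643 [383.5 190.5]
0.044 [-11.4  21.7] 0.058 [-13.5  23.1] 613 [363.8 185.7]
0.044 [11.3 -0.9] 0.058 [8.8 0.8] 182 [375.9 178.3]
0.044 [ 33.7 -23.7] 0.058 [ 30.8 -21.6] 618 [388.1 171.1]
0.044 [33.8 21.6] 0.058 [30.9 23. ] 631 [368.5 166.4]
the job is handed in; nothing more can be done
None
```

The plate appears seated on both pins and flat on the jig, and the job is handed in at about 18 s; no verdict was reported. I squared it with the two open fingertips, pushing first on its +y edge and then on its −x edge until it dropped. I then pressed it lightly with shut fingers.

- **Seating:** The pictures showed a pin in the round hole and another in the slot. After pressing, the plate had not shifted in the image.
- **Flatness:** Touching down near the −x and +x edges met firm contact at 16 N and 11 N. The heights there were 18.6 and 18.7 mm, so it lies flat front to back. I did not measure side-to-side tilt.
- **Bystanders:** I felt no contact outside the pushes and presses, but I did not measure their positions again at the end.

Two checks disagreed:
- **Fingertip offset:** The fingertips sit about 20 to 25 mm farther back than the description implied. The first sideways push therefore passed above the plate without touching it, and I lowered the tool and repeated it.
- **Final hole position:** The last camera measurement puts the round hole 2 to 3 mm from the pin. That reading is biased because the pin nose partly fills the hole; with the plate flat, the pin leaves it only about 1 mm of play.

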